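# Square up a mallet-head half and lay it flush on its mate

## Robot

A 6-joint arm with a two-finger parallel gripper is mounted at the origin on the work surface. World frame = base frame: x ahead of the robot, y to its left, z up, the work surface at z = 0. Lengths are in mm, angles in rad, forces in N, time in s.
With the tool pointing down it reaches from about 325 to 750 mm from the base axis. Payload 7.6 kg.
Tool frame: the origin (TCP) lies at the very end of the fingers, on their centre line; the grasp point (between the pads) lies arm.grip_depth behind it (arm.grip_depth is the distance from the TCP to the grasp point, in mm); z points along the fingers, y is the direction in which the jaws open and shut (so a half turn about z gives the same grasp; the last joint's range is limited). The gripper opens to 85 mm and grips with 20 to 120 N. Pads are 22 mm wide; open, the fingers measure 114 mm over their backs; the gripper's body (76 mm by 85 mm) begins 54 mm behind the grasp point. The pads swing forward as they close: fully open they stand 13 mm farther back than shut.
Start: joints at [-1.197, 0.052, 1.401, -0, 1.689, -0.07], TCP at [225.448, -474.151, 231.323] pointing down, gripper open.
Joint ranges: [-2.9, 2.9], [-0.91, 2.17], [0.12, 2.37], [-1.06, 4.2], [0.26, 2.73], [-2.93, 2.93]. Speed limits (rad/s): [2.57, 2.57, 3.01, 3.14, 3.14, 3.14].

## Interface

Orientations are given as a rotation vector (axis times angle).
In Python, from plant import arm, viewer, job gives the robot as it stands.
- The arm moves only by the tool carry_out, never from a script. Its argument "series" is a list of rows, each a list of 2 entries, a list of its own where there are three numbers: the shift along the tool's x, y, z in mm, then the turn about the tool's z in rad. A call has 1 to 20 rows; each row shifts and turns the commanded pose from where the row before left it, along the tool's axes as they then stand; what a row does not reach is not made up. A row lasts 1/12 s, in which the tool goes at most 41.7 mm and 7.16 degrees, less where a joint would pass 70% of its speed; a pose out of reach is approached as far as the arm can. A call with a gripper value outside its range is refused whole. "fingers" is the opening, from -1 (shut) to 1 (fully open), set as the call begins (left out, the last holds). The fingers move at their own pace and stop on an object; "grip_force" is the grip in N (left out, the last holds). Time passes only in rows, so rows that do not move let the fingers close. It gives the time, the measured TCP pose, the force and the opening at its end, in the units of the state.
- arm.state(): the state, without advancing time (a new reading comes with each control period).
- viewer.read_camera(name): name is "scene" or "top"; returns a dict with "frame" (420x560x3 uint8, blue, green, red), "fov_y" (degrees; the focal length in pixels is half the picture's height over the tangent of half this angle, whatever the lens; pixels are square), "cx", "cy" (the principal point, pixels), "origin" and "attitude" of the camera in the world. Camera axes: x right, y up, looking along -z (the intrinsics and any distortion apply to the point x, -y, -z); pixel columns grow to the right and rows downward; lengths in mm; the calibration is good to about 2 mm. A picture is of the moment at which its call begins. There is no depth.
- job.close_job(): hands the job in, once; it reports no verdict.
The state is a dict: "t": time; "qpos": joint angles; "dq": joint speeds; "tau": joint torques, N m; "tool_pos": TCP position; "eef_rot": TCP orientation; "wrist_force": force on the tool from outside, world axes, zero at the start; "ft_torque": the same for the moment, N m; "gripper_width": finger opening in mm.
Only numpy, scipy, OpenCV 4.12 (cv2) and the standard library are available. Lean on these libraries where they do the work, as an engineer would, in place of code of your own. Each camera call takes 0.05 s, during which the arm holds its last target. There are 200 camera calls.

## Task

Push the loose half of the mallet head, gently and without ramming it, along the squaring board until it lies close against both the notched long fence and the red end stop with no gap, truly square. Then grip it there, lift it clear, carry it to the glue board and lower it, still held, onto the fixed dark half so that all the edges of the two halves are flush; let go. Leave the screwdriver, the flask and the tankard where they are.

Things in the scene. Friction and masses are not known exactly. Their poses are not given: they have to be found in the camera images.
- squaring_board: Plywood board, 200 (x) x 250 (y) x 12 mm thick, fixed to the bench. Origin: centre of its underside, on the bench; z up. Its x axis points to the long fence (on its far side), its -y axis to the end stop. Its position and yaw vary.
- long_fence: Aluminium fence fixed on the board along its y, 30 mm high, 25 mm deep: its middle is cut down to 8 mm as a notch 76 mm wide for a finger. Axes as the board's. Origin: on the board's top, in the contact face (looks to -x), mid-notch; fence at y = -74 to +98, notch -38 to +38 mm. When the loose half is square in the corner its origin is at (-28, 0, 0) mm in this frame.
- end_stop: Red end stop fixed on the squaring board along its x, 60 mm long, 20 mm thick, 30 mm high. Axes as the board's. Origin: on the board's top, in its contact face (looks to +y), mid-length. When the loose half is square in the corner its origin is at (4, 70, 0) mm in this frame.
- loose_half: Loose brown wooden block 56 (x) x 140 (y) x 40 mm high, 0.17 to 0.34 kg. Origin: centre of its underside. Starts flat on the squaring board, clear of the fences, up to 0.3 rad out of square, its y axis roughly along the board's. Slides under a push of 1 to 4 N. In the corner, pinch it across its 56 mm width at its middle, one finger over the fence's notch.
- fixed_half: Fixed dark wooden block, same size: 56 (x) x 140 (y) x 40 mm high, fastened on the glue board. Origin: centre of its underside, 18 mm above the bench; its top is 58 mm above the bench. The loose half belongs on top of it: origin at (0, 0, 40) mm in this frame, long sides parallel, either way round.
- glue_board: White board, 130 (x) x 200 (y) x 18 mm thick, fixed to the bench, carrying the fixed half at its centre. Origin: centre of its underside, on the bench; same axes as the fixed half. It and the squaring board may change sides of the bench.
- screwdriver: Bystander: screwdriver 190 mm long with a yellow handle, lying on the bench between the two boards, along x. Origin: underside near its middle.
- flask: Bystander: orange bottle-shaped flask with a black cap, 72 mm across, 230 mm high, upright beyond the boards. Origin: centre of its underside.
- tankard: Bystander: open wooden tankard, 92 mm across, 110 mm high, upright beyond the boards, to the right. Origin: centre of its underside.

How it is judged:
By the outcome, as a careful person would: the job done as asked, in the order asked, and still so for the second after the job is handed in, with the robot touching nothing.
It also fails if it takes over 59 s, if anything falls off the work surface, if the arm or the gripper's body presses on something with over 40 N, if the wrist force passes 120 N, or if a joint passes its speed limit or range.

## Working session

There is one attempt and no reset: what is moved stays moved. The work goes in short steps, Python scripts to look and compute and a tool call to move; the robot and the scene stay as the last step left them, time stands still between calls to the robot, and variables do not carry over. Pictures are saved under pics/ and viewed, about 8 in all and at most 12, crops included, and the job is handed in when it is done.

Besides the shell and the picture viewer there is one more tool, called after "Emit:" by a JSON object that holds its "name" and its "arguments". carry_out: Moves the arm, as the interface text tells. Its arguments: {"type":"object","properties":{"series":{"type":"array"},"fingers":{"type":"number"},"grip_force":{"type":"number"}},"required":["series"]}

```bash
ls; mkdir -p pics
python3 - <<'E'
from plant import arm, viewer, job
import cv2
print(arm.state(), arm.grip_depth, [a for a in dir(arm) if a[0]!='_'],[a for a in dir(viewer) if a[0]!='_'])
for n in("scene","top"):
    d=viewer.read_camera(n); cv2.imwrite(f"pics/{n}0.png",d["frame"]); print({k:v for k,v in d.items() if k!="frame"})
E
```

```text
pics
{'t': 0.0, 'qpos': array([-1.19729580e+00,  5.28159999e-02,  1.40172447e+00,  7.86047279e-06,
        1.68856909e+00, -7.03010800e-02]), 'dq': array([-0.00119467,  0.00249596,  0.00020744, -0.00041319,  0.00027519,
        0.00183075]), 'tau': array([-2.57687670e-04, -3.81669867e+01, -3.60187483e+01, -1.61546477e-04,
        6.19494676e-03,  3.33293099e-05]), 'tool_pos': array([ 225.33778299, -473.85812443,  230.48341279]), 'eef_rot': array([-3.06309933e+00, -6.91086089e-01,  3.47553019e-04]), 'wrist_force': array([-0.46670415, -0.23416577, -0.73691157]), 'ft_torque': array([-0.0411481 , -0.00176975,  0.00720842]), 'gripper_width': 85.71268172628031} 18.700000000000003 ['IKError', 'grip_depth', 'state'] ['read_camera']
{'fov_y': 54.08826981249554, 'cx': 278.8442401535908, 'cy': 200.00302423890486, 'origin': array([1133.66332555, -333.04561256,  580.82613749]), 'attitude': array([0.75178883, 0.436652  , 0.97881054])}
{'fov_y': 56.34407593793869, 'cx': 274.5701452652989, 'cy': 202.72455943219651, 'origin': array([494.76407352, -20.45533051, 773.90053838]), 'attitude': array([ 0.11058275, -0.16926534, -1.54054439])}
```

View pics/top0.png

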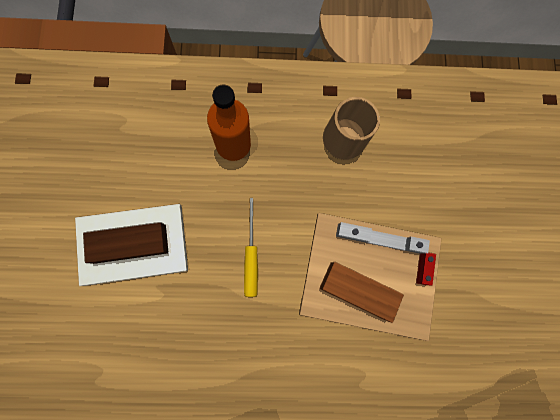

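View pics/scene0.png

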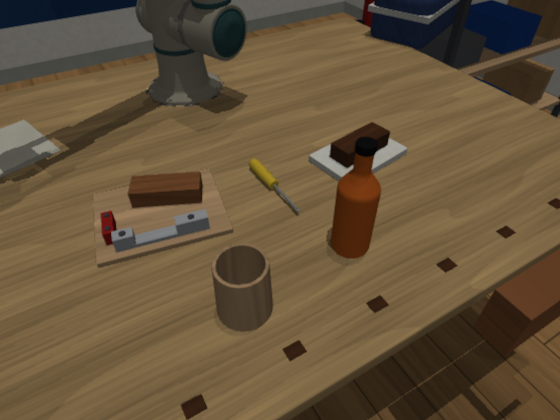

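The top view shows the glue board on the left: board at about (130,245), dark half top at (123,243). The squaring board is on the right at about (372,277), with the fence at (383,237), the red stop at (427,269) and the loose half at (362,292). The screwdriver lies between them at (251,250). Next I'll look at enlarged crops to get corners.

```bash
cat > h.py <<'E'
import numpy as np, cv2
from scipy.spatial.transform import Rotation as R
def ray(d,uv):
    uv=np.atleast_2d(np.asarray(uv,float)); f=d["frame"].shape[0]/2/np.tan(np.radians(d["fov_y"]/2))
    c=np.c_[(uv[:,0]-d["cx"])/f,-(uv[:,1]-d["cy"])/f,-np.ones(len(uv))]
    return R.from_rotvec(d["attitude"]).apply(c)
def onplane(d,uv,z):
    r=ray(d,uv); o=np.asarray(d["origin"]); return (o+r*((z-o[2])/r[:,2])[:,None])[:,:2]
def project(d,P):
    P=np.atleast_2d(P); f=d["frame"].shape[0]/2/np.tan(np.radians(d["fov_y"]/2))
    c=R.from_rotvec(d["attitude"]).inv().apply(P-d["origin"])
    return np.c_[d["cx"]-f*c[:,0]/c[:,2], d["cy"]+f*c[:,1]/c[:,2]]
def crop(d,x0,y0,w,h,s,name):
    cv2.imwrite(name,cv2.resize(d["frame"][y0:y0+h,x0:x0+w],None,fx=s,fy=s,interpolation=cv2.INTER_CUBIC))
E
python3 - <<'E'
from plant import viewer
from h import *
d=viewer.read_camera("top"); crop(d,290,205,160,145,4,"pics/c1.png"); crop(d,65,195,130,100,5,"pics/c2.png")
hs=cv2.cvtColor(d["frame"],cv2.COLOR_BGR2HSV)
for u,v in((362,285),(340,276),(120,240),(166,240),(90,220),(427,262),(380,225),(320,235),(380,245),(380,236),(324,279)): print((u,v),hs[v,u])
E
```

```text
(362, 285) [ 12 185 128]
(340, 276) [ 12 184 130]
(120, 240) [ 11 188  68]
(166, 240) [  0 255   1]
(90, 220) [ 36  16 217]
(427, 262) [  1 233 153]
(380, 225) [ 17 129 160]
(320, 235) [ 16 124 179]
(380, 245) [10 17 89]
(380, 236) [150   1 177]
(324, 279) [ 10 201  33]
```

View pics/c1.png

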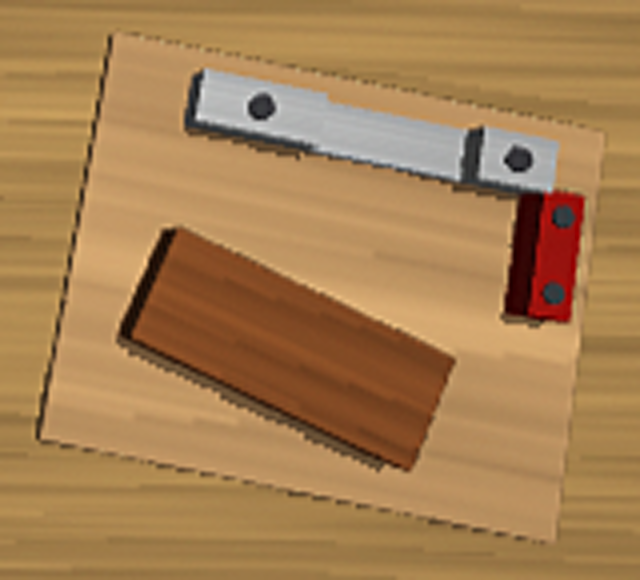

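View pics/c2.png

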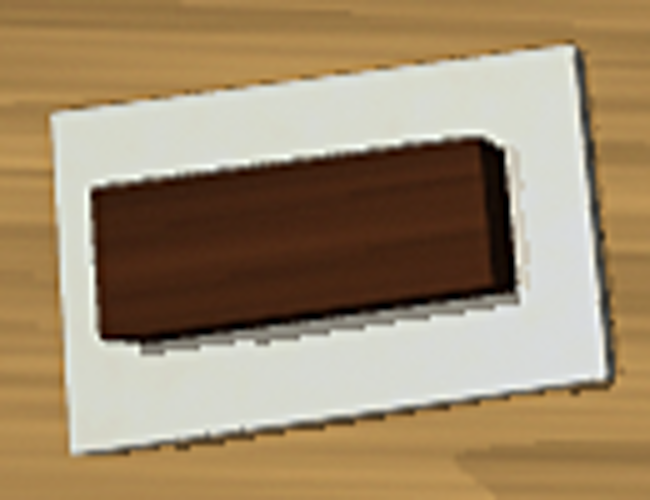

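```bash
cat >> h.py <<'E'
def rect(d,mask,z):
    n,l,st,_=cv2.connectedComponentsWithStats(mask.astype(np.uint8),connectivity=4)
    i=1+st[1:,4].argmax(); m=cv2.morphologyEx((l==i).astype(np.uint8),cv2.MORPH_CLOSE,np.ones((7,7)))
    m=cv2.morphologyEx(m,cv2.MORPH_OPEN,np.ones((5,5)))
    c=max(cv2.findContours(cv2.resize(m,None,fx=4,fy=4,interpolation=cv2.INTER_NEAREST),0,2)[0],key=cv2.contourArea)[:,0]
    w=onplane(d,(c+.5)/4-.5,z).astype(np.float32)
    M=cv2.moments(w.reshape(-1,1,2)); cen=np.array([M["m10"],M["m01"]])/M["m00"]
    th=.5*np.arctan2(2*M["mu11"],M["mu20"]-M["mu02"])   # long axis direction
    if th<0: th+=np.pi
    q=(w-cen)@np.array([[np.cos(th),-np.sin(th)],[np.sin(th),np.cos(th)]])
    return cen,th-np.pi/2,M["m00"],np.ptp(q,0)           # centre, yaw of x axis, area, size
E
python3 - <<'E'
from plant import viewer
from h import *
d=viewer.read_camera("top"); hs=cv2.cvtColor(d["frame"],cv2.COLOR_BGR2HSV).astype(int); H,S,V=hs[...,0],hs[...,1],hs[...,2]
def box(u0,v0,u1,v1):
    m=np.zeros(H.shape,bool); m[v0:v1,u0:u1]=1; return m
print("loose",rect(d,box(290,205,450,350)&(H>5)&(S>160)&(V>80)&(V<160),52), 140*56)
print("fixed",rect(d,box(60,195,200,300)&(S>120)&(V>42)&(V<100)&(H>5),58))
g=lambda p,s,o:(np.array(p)+.5)/s-.5+o
def quad(n,p,s,o,z,a,b):
    w=onplane(d,g(p,s,o),z); print(n,w.round(1).tolist(),"c",w.mean(0).round(1),"sides",np.linalg.norm(np.roll(w,-1,0)-w,axis=1).round(1),"angs",[round(float(np.arctan2(*(np.roll(w,-1,0)-w)[i][::-1])),4) for i in range(4)])
o1=np.array([290,205]);o2=np.array([65,195])
quad("board",[(112,35),(604,130),(553,541),(40,438)],4,o1,12,0,0)
quad("loosetop",[(178,228),(455,360),(411,470),(133,338)],4,o1,52,0,0)
quad("glue",[(52,114),(574,46),(607,381),(72,453)],5,o2,18,0,0)
quad("fixtop",[(92,187),(480,137),(491,291),(103,340)],5,o2,58,0,0)
quad("redtop",[(544,194),(585,196),(570,321),(530,319)],4,o1,42,0,0)
quad("fencetopL",[(202,70),(328,93),(320,150),(190,128)],4,o1,42,0,0)
E
```

```text
loose (array([ 466.59732929, -209.85177673]), np.float64(-0.4182350549558336), 7403.580638254061, array([140.27529482,  56.44651797])) 7840
fixed (array([544.85880621, 224.63388025]), np.float64(0.16383895639739943), 7317.1278698924, array([139.61544224,  55.47674963]))
board [[614.0, -133.1], [573.4, -377.8], [378.5, -342.7], [421.0, -99.5]] c [ 496.7 -238.3] sides [248.  198.  246.9 195.9] angs [-1.7355, 2.9637, 1.3976, -0.1724]
loosetop [[519.1, -157.8], [462.6, -284.3], [414.1, -262.5], [469.4, -137.1]] c [ 466.3 -210.4] sides [138.5  53.2 137.1  53.9] angs [-1.9907, 2.7198, 1.1553, -0.3952]
glue [[592.2, 333.0], [624.3, 137.3], [496.6, 116.7], [466.0, 311.7]] c [544.8 224.7] sides [198.3 129.3 197.4 128. ] angs [-1.4084, -2.9815, 1.7267, 0.1671]
fixtop [[561.1, 297.3], [582.9, 160.7], [527.4, 152.7], [506.9, 287.6]] c [544.6 224.6] sides [138.3  56.  136.5  55. ] angs [-1.4124, -2.9989, 1.7217, 0.1764]
redtop [[539.3, -333.3], [538.9, -352.9], [480.9, -342.8], [481.5, -324.0]] c [ 510.1 -338.2] sides [19.6 58.8 18.8 58.6] angs [-1.5946, 2.969, 1.5434, -0.1599]
fencetopL [[593.8, -171.5], [584.4, -231.6], [557.3, -227.2], [566.1, -165.6]] c [ 575.4 -199. ] sides [60.8 27.4 62.2 28.3] angs [-1.7252, 2.9803, 1.429, -0.2103]
```

Emit:
{"name": "carry_out", "arguments": {"series": [[[27.5, -17.4, 0], 0], [[27.5, -17.4, 0], 0], [[27.5, -17.4, 0], 0], [[27.5, -17.4, 0], 0], [[27.5, -17.4, 0], 0], [[27.5, -17.4, 0], 0], [[27.5, -17.4, 0], 0], [[27.5, -17.4, 0], 0], [[27.5, -17.4, 0], 0], [[27.5, -17.4, 0], 0], [[0, 0, 20], 0.103], [[0, 0, 20], 0.103], [[0, 0, 20], 0.103], [[0, 0, 20], 0.103], [[0, 0, 20], 0.103], [[0, 0, 20], 0.1], [[0, 0, 0], 0]], "fingers": 1, "grip_force": 40}}

```text
t: 1.62
tool_pos: [397.0, -197.7, 107.2]
eef_rot: [-3.126, 0.274, 0.01]
wrist_force: [0.9, 0.3, -0.7]
gripper_width: 85.6
```

```bash
cat >> h.py <<'E'
def rep(s,target=None,yaw=None):
    Rm=R.from_rotvec(s["eef_rot"]); x=Rm.as_matrix()[:,0]; y=np.arctan2(x[1],x[0])
    print("t",round(s["t"],2),"tcp",np.round(s["tool_pos"],1),"yaw",round(y,4),"tilt",round(Rm.as_matrix()[2,2],5),"F",np.round(s["wrist_force"],1),"w",round(s["gripper_width"],1))
    if target is not None: print("shift",Rm.inv().apply(np.array(target)-s["tool_pos"]).round(1))
    if yaw is not None: print("turn",round(-(yaw-y),4))
E
python3 -c "
from plant import arm; from h import *
rep(arm.state(),[399.6,-198.3,20],-.171)"
```

```text
t 1.62 tcp [ 397.  -197.7  107.2] yaw -0.1747 tilt -0.99997 F [ 0.9  0.3 -0.7] w 85.6
shift [ 3.2  0.4 87.2]
turn -0.0037
```

Emit:
{"name": "carry_out", "arguments": {"series": [[[0.5, 0, 17], -0.0037], [[0.5, 0, 17], 0], [[0.5, 0, 17], 0], [[0.5, 0, 17], 0], [[0.5, 0, 12], 0], [[0, 0, 7], 0], [[4, 0, 0], 0], [[3, 0, 0], 0], [[2, 0, 0], 0], [[2, 0, 0], 0], [[2, 0, 0], 0], [[2, 0, 0], 0], [[2, 0, 0], 0], [[2, 0, 0], 0], [[2, 0, 0], 0], [[2, 0, 0], 0], [[2, 0, 0], 0], [[2, 0, 0], 0], [[2, 0, 0], 0], [[2, 0, 0], 0]]}}

```text
t: 3.28
tool_pos: [432.3, -204.6, 24.3]
eef_rot: [3.131, -0.263, 0.0]
wrist_force: [-1.0, -0.7, 0.2]
gripper_width: 85.8
```

Emit:
{"name": "carry_out", "arguments": {"series": [[[2.5, 0, 0], 0], [[2.5, 0, 0], 0], [[2.5, 0, 0], 0], [[2.5, 0, 0], 0], [[2.5, 0, 0], 0], [[2.5, 0, 0], 0], [[2.5, 0, 0], 0], [[2.5, 0, 0], 0], [[2.5, 0, 0], 0], [[2.5, 0, 0], 0], [[2.5, 0, 0], 0], [[2.5, 0, 0], 0], [[2, 0, 0], 0], [[1, 0, 0], 0]]}}

```text
t: 4.45
tool_pos: [464.9, -210.1, 24.3]
eef_rot: [3.131, -0.263, 0.0]
wrist_force: [-2.9, 0.7, 1.4]
gripper_width: 85.2
```

```bash
python3 -c "
from plant import arm,viewer; from h import *
rep(arm.state())
d=viewer.read_camera('top'); crop(d,290,205,160,145,4,'pics/c3.png')"
```

```text
t 4.45 tcp [ 464.9 -210.1   24.3] yaw -0.1674 tilt -1.0 F [-2.9  0.7  1.4] w 85.2
```

View pics/c3.png

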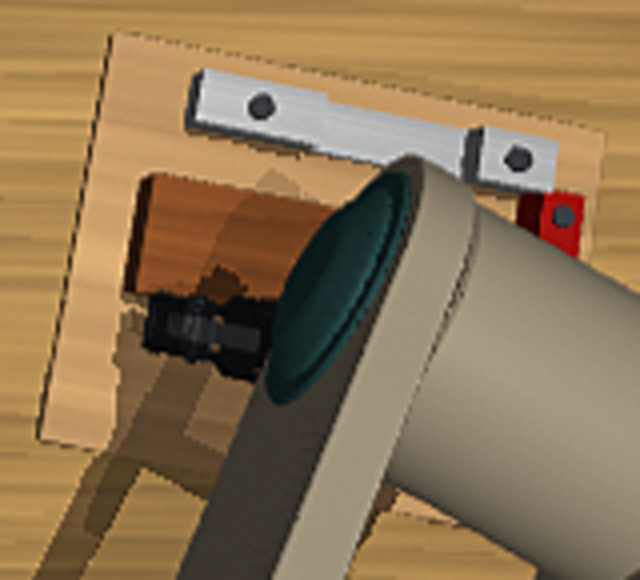

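The block is now parallel to the fence. Its +y end top edge runs from (150,175) to (136,290) in the crop, and the stop at (550,225) is still clear.

Emit:
{"name": "carry_out", "arguments": {"series": [[[2, 0, 0], 0], [[2, 0, 0], 0], [[2, 0, 0], 0], [[2, 0, 0], 0], [[2, 0, 0], 0], [[2, 0, 0], 0], [[2, 0, 0], 0], [[2, 0, 0], 0], [[2, 0, 0], 0], [[2, 0, 0], 0], [[1, 0, 0], 0], [[0, 0, 0], 0]]}}

```text
t: 5.5
tool_pos: [485.8, -213.6, 24.4]
eef_rot: [3.13, -0.263, 0.001]
wrist_force: [0.6, 0.6, 0.5]
gripper_width: 85.2
```

Emit:
{"name": "carry_out", "arguments": {"series": [[[-3, 0, 0], 0], [[-7, 0, 0], 0], [[-10, -10, 0], 0], [[-5, -20, 0], 0], [[0, -25, 0], 0], [[0, -28, 0], 0], [[0, -28, 0], 0], [[0, -20, 0], 0], [[0, -10, 0], 0], [[0, -5, 0], 0], [[0, 0, 0], 0]], "fingers": -1}}

```text
t: 6.42
tool_pos: [485.0, -65.1, 24.4]
eef_rot: [3.13, -0.261, 0.0]
wrist_force: [-1.2, 0.2, 0.1]
gripper_width: -0.1
```

```bash
python3 -c "
from plant import arm,viewer; from h import *
rep(arm.state())
d=viewer.read_camera('top'); crop(d,290,205,160,145,4,'pics/c4.png')"
```

```text
t 6.42 tcp [485.  -65.1  24.4] yaw -0.1665 tilt -1.0 F [-1.2  0.2  0.1] w -0.1
```

View pics/c4.png

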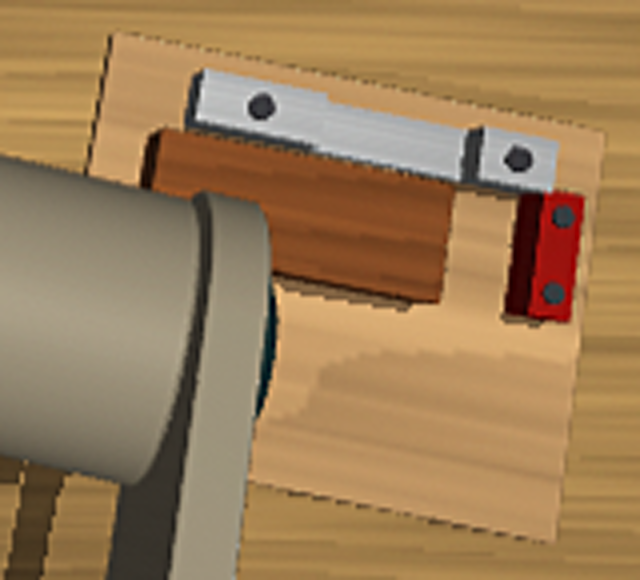

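The block is square, about 5 mm off the fence. Its far end runs from (453,183) to (438,302) and its near corner is at (163,128), with the stop still about 40 mm away.

```bash
python3 -c "
from plant import arm,viewer; from h import *
d=viewer.read_camera('top')
p=(np.array([(163,128),(453,183),(438,302)])+.5)/4-.5+[290,205]
w=onplane(d,p,52); print(w.round(1)); c=(w[0]+w[2])/2
v=w[0]-w[1]; print('yaw',np.arctan2(v[1],v[0])-np.pi/2,np.linalg.norm(v),'c',c)
a=-.169; X=np.array([np.cos(a),np.sin(a)]);Y=np.array([-X[1],X[0]])
s=np.array([510.4,-328.6]); print('block in stop frame',(c-s)@X,(c-s)@Y)
E=c+Y*(70+14.5+12); rep(arm.state(),[*E,21],a)"
```

```text
[[ 564.8 -151.1]
 [ 542.8 -286.4]
 [ 488.4 -277.4]]
yaw -0.16165705983415446 137.08606376125718 c [ 526.59729794 -214.23823958]
block in stop frame -3.268725981543609 115.45683235018524
t 6.52 tcp [484.9 -66.2  24.3] yaw -0.168 tilt -1.0 F [ 0.5 -0.1  0.1] w -0.1
shift [65.9 42.5  3.3]
turn 0.001
```

Emit:
{"name": "carry_out", "arguments": {"series": [[[22, 0, 1], 0], [[22, 0, 1], 0], [[22, 0, 1], 0], [[0, 15, 0], 0], [[0, 15, 0], 0], [[0, 8, 0], 0], [[0, 4, 0], 0], [[0, 2, 0], 0], [[0, 2, 0], 0], [[0, 2, 0], 0], [[0, 2, 0], 0], [[0, 2, 0], 0], [[0, 2, 0], 0], [[0, 2, 0], 0], [[0, 2, 0], 0], [[0, 2, 0], 0], [[0, 2, 0], 0]]}}

```text
t: 7.93
tool_pos: [539.8, -137.5, 21.3]
eef_rot: [-3.13, 0.262, -0.0]
wrist_force: [1.0, 1.6, -0.4]
gripper_width: 0.1
```

Emit:
{"name": "carry_out", "arguments": {"series": [[[0, 2, 0], 0], [[0, 2, 0], 0], [[0, 2, 0], 0], [[0, 2, 0], 0], [[0, 2, 0], 0], [[0, 2, 0], 0], [[0, 2, 0], 0], [[0, 1.5, 0], 0], [[0, 1.5, 0], 0], [[0, 0, 0], 0]]}}

```text
t: 8.77
tool_pos: [536.9, -154.7, 21.3]
eef_rot: [3.13, -0.263, 0.0]
wrist_force: [1.9, 1.3, 0.4]
gripper_width: -0.2
```

```bash
python3 -c "
from plant import arm,viewer; from h import *
rep(arm.state())
d=viewer.read_camera('top'); crop(d,290,205,160,145,4,'pics/c5.png')"
```

```text
t 8.77 tcp [ 536.9 -154.7   21.3] yaw -0.1678 tilt -1.0 F [1.9 1.3 0.4] w -0.2
```

View pics/c5.png

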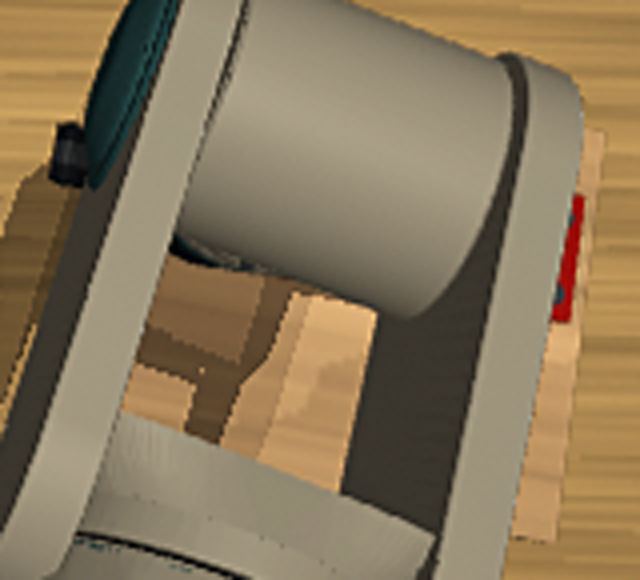

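The arm hides the block in this view, so I'll feel for the stop with the force reading.

Emit:
{"name": "carry_out", "arguments": {"series": [[[0, 2, 0], 0], [[0, 2, 0], 0], [[0, 2, 0], 0], [[0, 2, 0], 0], [[0, 2, 0], 0], [[0, 2, 0], 0], [[0, 1.5, 0], 0], [[0, 1, 0], 0], [[0, 0.5, 0], 0], [[0, 0, 0], 0]]}}

```text
t: 9.65
tool_pos: [534.4, -169.3, 21.3]
eef_rot: [3.13, -0.263, -0.0]
wrist_force: [-0.7, 1.0, 0.3]
gripper_width: 0.1
```

```bash
python3 -c "
from plant import arm,viewer; from h import *
rep(arm.state())
d=viewer.read_camera('scene'); crop(d,80,160,160,110,5,'pics/c6.png')"
```

```text
t 9.65 tcp [ 534.4 -169.3   21.3] yaw -0.1676 tilt -1.0 F [-0.7  1.   0.3] w 0.1
```

View pics/c6.png

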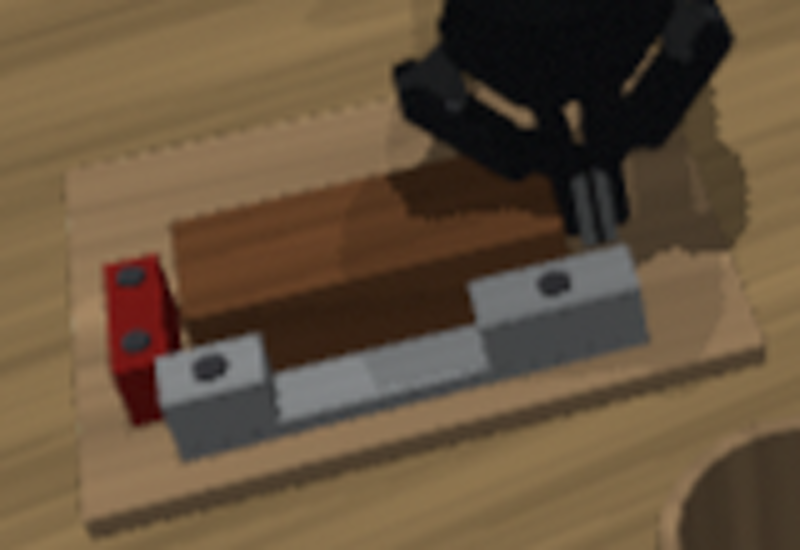

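The scene view shows the block straight in front of the shut fingers at (595,210). Its end at (180,290) is a few mm short of the red stop at (175,310), with a small gap to the fence.

Emit:
{"name": "carry_out", "arguments": {"series": [[[0, 1, 0], 0], [[0, 1, 0], 0], [[0, 1, 0], 0], [[0, 1, 0], 0], [[0, 0, 0], 0]]}}

```text
t: 10.12
tool_pos: [533.8, -173.2, 21.3]
eef_rot: [3.13, -0.263, 0.0]
wrist_force: [0.3, 0.2, -0.1]
gripper_width: -0.2
```

Emit:
{"name": "carry_out", "arguments": {"series": [[[0, 0.7, 0], 0], [[0, 0.7, 0], 0], [[0, 0.7, 0], 0], [[0, 0, 0], 0]]}}

```text
t: 10.45
tool_pos: [533.4, -175.3, 21.3]
eef_rot: [3.13, -0.263, 0.0]
wrist_force: [0.7, 0.7, 0.0]
gripper_width: -0.3
```

Emit:
{"name": "carry_out", "arguments": {"series": [[[0, 0.7, 0], 0], [[0, 0.7, 0], 0], [[0, 0.7, 0], 0], [[0, 0, 0], 0]]}}

```text
t: 10.78
tool_pos: [533.4, -176.3, 21.3]
eef_rot: [-3.129, 0.262, -0.001]
wrist_force: [0.8, 6.3, 0.2]
gripper_width: 0.2
```

Emit:
{"name": "carry_out", "arguments": {"series": [[[0, -2, 0], 0], [[0, -6, 0], 0], [[-10, -6, 0], 0], [[-25, 0, 0], 0], [[-25, 8, 0], 0], [[0, 20, 0], 0], [[0, 20, 0], 0], [[0, 20, 0], 0], [[0, 20, 0], 0], [[0, 10, 0], 0], [[4, 0, 0], 0], [[3, 0, 0], 0], [[2, 0, 0], 0], [[2, 0, 0], 0], [[2, 0, 0], 0], [[2, 0, 0], 0], [[0, 0, 0], 0]]}}

```text
t: 12.2
tool_pos: [475.2, -252.1, 21.3]
eef_rot: [3.131, -0.262, 0.0]
wrist_force: [0.3, -0.0, -0.6]
gripper_width: 0.4
```

Emit:
{"name": "carry_out", "arguments": {"series": [[[1.5, 0, 0], 0], [[1.5, 0, 0], 0], [[1.5, 0, 0], 0], [[1.5, 0, 0], 0], [[0, 0, 0], 0]]}}

```text
t: 12.62
tool_pos: [480.7, -253.5, 21.3]
eef_rot: [-3.131, 0.263, 0.0]
wrist_force: [-1.1, 0.5, -0.1]
gripper_width: -0.4
```

Emit:
{"name": "carry_out", "arguments": {"series": [[[1, 0, 0], 0], [[1, 0, 0], 0], [[1, 0, 0], 0], [[0, 0, 0], 0]]}}

```text
t: 12.95
tool_pos: [483.8, -254.0, 21.3]
eef_rot: [3.13, -0.263, 0.0]
wrist_force: [-1.4, 0.3, -0.5]
gripper_width: -0.1
```

Emit:
{"name": "carry_out", "arguments": {"series": [[[0.8, 0, 0], 0], [[0.8, 0, 0], 0], [[0.8, 0, 0], 0], [[0, 0, 0], 0]]}}

```text
t: 13.28
tool_pos: [485.5, -254.2, 21.2]
eef_rot: [-3.13, 0.263, 0.003]
wrist_force: [-5.7, 1.0, 3.3]
gripper_width: -0.0
```

Emit:
{"name": "carry_out", "arguments": {"series": [[[0.7, 0, 0], 0], [[0.7, 0, 0], 0], [[0, 0, 0], 0]]}}

```text
t: 13.53
tool_pos: [485.5, -254.2, 21.2]
eef_rot: [-3.129, 0.263, 0.008]
wrist_force: [-13.8, 4.6, 8.6]
gripper_width: -0.2
```

Fence contact is felt (about 14 N). I'll re-seat it once against the end stop, then once more against the fence.

Emit:
{"name": "carry_out", "arguments": {"series": [[[-3, 0, 0], 0], [[-8, 0, 0], 0], [[-8, -8, 0], 0], [[0, -20, 0], 0], [[0, -25, 0], 0], [[0, -25, 0], 0], [[0, -17, 0], 0], [[20, 0, 0], 0], [[20, 0, 0], 0], [[15, 0, 0], 0], [[3.5, 0, 0], 0], [[0, 4, 0], 0], [[0, 2, 0], 0], [[0, 1.5, 0], 0], [[0, 1, 0], 0], [[0, 0, 0], 0]]}}

```text
t: 14.87
tool_pos: [540.2, -176.3, 21.4]
eef_rot: [3.13, -0.264, -0.0]
wrist_force: [0.6, -0.8, -0.4]
gripper_width: 0.3
```

Emit:
{"name": "carry_out", "arguments": {"series": [[[0, 1, 0], 0], [[0, 0.7, 0], 0], [[0, 0.7, 0], 0], [[0, 0, 0], 0]]}}

```text
t: 15.2
tool_pos: [540.2, -177.6, 21.4]
eef_rot: [-3.129, 0.262, 0.001]
wrist_force: [-1.1, 4.4, 2.9]
gripper_width: -0.2
```

Emit:
{"name": "carry_out", "arguments": {"series": [[[0, 0.7, 0], 0], [[0, 0, 0], 0], [[0, 0, 0], 0]]}}

```text
t: 15.45
tool_pos: [540.2, -177.6, 21.4]
eef_rot: [-3.129, 0.261, 0.001]
wrist_force: [-0.8, 7.6, 2.8]
gripper_width: 0.0
```

Emit:
{"name": "carry_out", "arguments": {"series": [[[0, -3, 0], 0], [[0, -8, 0], 0], [[-15, -2, 0], 0], [[-25, 0, 0], 0], [[-20, 8, 0], 0], [[0, 20, 0], 0], [[0, 25, 0], 0], [[0, 25, 0], 0], [[0, 18, 0], 0], [[8, 0, 0], 0], [[4, 0, 0], 0], [[1, 0, 0], 0], [[0, 0, 0], 0]]}}

```text
t: 16.53
tool_pos: [480.6, -252.1, 21.2]
eef_rot: [-3.131, 0.261, 0.0]
wrist_force: [-0.4, 0.8, 0.4]
gripper_width: 0.1
```

Emit:
{"name": "carry_out", "arguments": {"series": [[[1, 0, 0], 0], [[1, 0, 0], 0], [[1, 0, 0], 0], [[0, 0, 0], 0]]}}

```text
t: 16.87
tool_pos: [483.2, -253.2, 21.4]
eef_rot: [3.13, -0.262, 0.0]
wrist_force: [0.5, -0.6, -0.9]
gripper_width: -0.0
```

Emit:
{"name": "carry_out", "arguments": {"series": [[[1, 0, 0], 0], [[1, 0, 0], 0], [[0.7, 0, 0], 0], [[0.7, 0, 0], 0], [[0, 0, 0], 0]]}}

```text
t: 17.28
tool_pos: [485.5, -253.9, 21.3]
eef_rot: [-3.13, 0.263, 0.004]
wrist_force: [-6.0, 1.9, 3.3]
gripper_width: 0.2
```

Emit:
{"name": "carry_out", "arguments": {"series": [[[0.8, 0, 0], 0], [[0, 0, 0], 0], [[0, 0, 0], 0]]}}

```text
t: 17.53
tool_pos: [485.5, -254.0, 21.3]
eef_rot: [-3.13, 0.263, 0.007]
wrist_force: [-10.9, 2.3, 7.7]
gripper_width: 0.1
```

Emit:
{"name": "carry_out", "arguments": {"series": [[[-3, 0, 0], 0], [[-10, 0, -5], 0], [[-10, 0, -30], 0], [[-5, 0, -30], 0], [[0, 0, -35], 0], [[-15, 25, -30], 0], [[-15, 30, 0], 0], [[-15, 30, 0], 0], [[-15, 30, 0], 0], [[-15, 30, 0], 0], [[-15, 30, 0], 0], [[-15, 25, 0], 0]]}}

```text
t: 18.53
tool_pos: [321.4, -430.8, 151.3]
eef_rot: [3.13, -0.264, 0.001]
wrist_force: [-0.2, 0.3, -0.4]
gripper_width: 0.2
```

Emit:
{"name": "carry_out", "arguments": {"series": [[[0, 0, 0], -0.12], [[0, 0, 0], -0.12], [[0, 0, 0], -0.12], [[0, 0, 0], -0.12], [[0, 0, 0], -0.12], [[0, 0, 0], -0.12], [[0, 0, 0], -0.12], [[0, 0, 0], -0.12], [[0, 0, 0], -0.12], [[0, 0, 0], -0.12], [[0, 0, 0], -0.12], [[0, 0, 0], -0.12], [[0, 0, 0], -0.12], [[0, 0, 0], 0]], "fingers": 1}}

```text
t: 19.7
tool_pos: [322.8, -429.2, 151.2]
eef_rot: [2.406, 2.02, 0.0]
wrist_force: [0.0, 0.1, -0.4]
gripper_width: 85.4
```

Run:
```python
from plant import arm,viewer
from h import *
rep(arm.state())
d=viewer.read_camera('top'); crop(d,290,205,160,145,4,'pics/c7.png'); s=viewer.read_camera('scene')
a=crop(s,80,160,160,110,5,'pics/c8.png')
hs=cv2.cvtColor(d["frame"],cv2.COLOR_BGR2HSV).astype(int); H,S,V=hs[...,0],hs[...,1],hs[...,2]
m=np.zeros(H.shape,bool); m[205:350,290:450]=1
print("loose",rect(d,m&(H>5)&(S>160)&(V>80)&(V<160),52))
```

```text
t 19.7 tcp [ 322.8 -429.2  151.2] yaw 1.3967 tilt -1.0 F [ 0.   0.1 -0.4] w 85.4
loose (array([ 524.93456223, -258.90310876]), np.float64(-0.17626845504442423), 7320.529337129556, array([140.28830738,  55.29572326]))
```

View pics/c7.png

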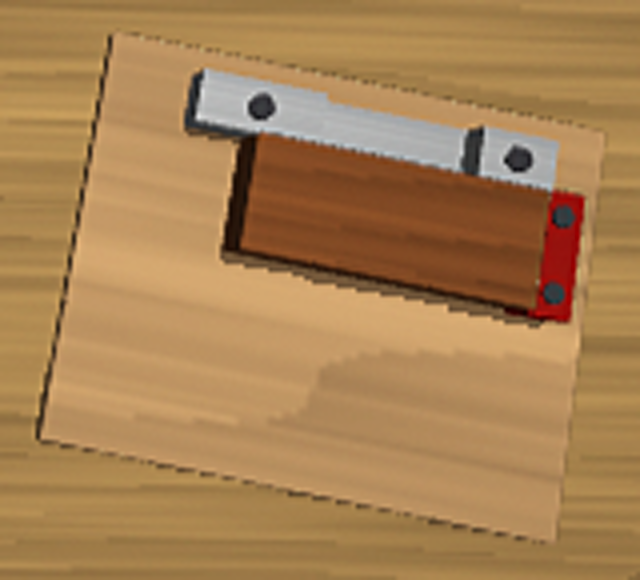

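Both contacts look closed: the top edge sits on the fence line from (262,133) to (548,188), and the right end is flush with the red stop at (545,250).

```bash
python3 -c "
from plant import arm; from h import *
rep(arm.state(),[524.3,-259.7,100],1.399)"
```

```text
t 19.8 tcp [ 322.7 -429.1  151.2] yaw 1.3887 tilt -1.0 F [ 0.  -0.7 -0.7] w 85.2
shift [203.2 167.5  51.2]
turn -0.0103
```

Emit:
{"name": "carry_out", "arguments": {"series": [[[10, 8, 0], -0.0103], [[25, 20, 0], 0], [[29, 24, 0], 0], [[29, 24, 0], 0], [[29, 24, 0], 0], [[29, 24, 0], 0], [[25, 21, 0], 0], [[15, 12.5, 15], 0], [[8, 7, 15], 0], [[4.2, 3, 21], 0], [[0, 0, 0], 0], [[0, 0, 0], 0]]}}

```text
t: 20.8
tool_pos: [521.6, -255.8, 99.2]
eef_rot: [-2.398, -2.025, 0.002]
wrist_force: [-0.1, 0.1, 0.1]
gripper_width: 85.4
```

```bash
python3 -c "
from plant import arm; from h import *
rep(arm.state(),[524.3,-259.7,20],1.399)"
```

```text
t 20.8 tcp [ 521.6 -255.8   99.2] yaw 1.4025 tilt -1.0 F [-0.1  0.1  0.1] w 85.4
shift [-3.4  3.5 79.2]
turn 0.0035
```

Emit:
{"name": "carry_out", "arguments": {"series": [[[-3.4, 3.5, 15], 0.0035], [[0, 0, 15], 0], [[0, 0, 12], 0], [[0, 0, 10], 0], [[0, 0, 8], 0], [[0, 0, 7], 0], [[0, 0, 5], 0], [[0, 0, 4], 0], [[0, 0, 3], 0], [[0, 0, 0], 0]]}}

```text
t: 21.63
tool_pos: [524.6, -260.7, 20.7]
eef_rot: [-2.403, -2.023, 0.0]
wrist_force: [0.3, 0.9, 0.3]
gripper_width: 85.4
```

```bash
python3 -c "
from plant import arm; from h import *
rep(arm.state(),[524.3,-259.7,20],1.399)"
```

```text
t 21.63 tcp [ 524.6 -260.7   20.7] yaw 1.3993 tilt -1.0 F [0.3 0.9 0.3] w 85.4
shift [ 0.9 -0.5  0.7]
turn 0.0003
```

Emit:
{"name": "carry_out", "arguments": {"series": [[[0, 0, 0], 0], [[0, 0, 0], 0], [[0, 0, 0], 0], [[0, 0, 0], 0], [[0, 0, 0], 0], [[0, 0, 0], 0], [[0, 0, 0], 0], [[0, 0, 0], 0]], "fingers": -1, "grip_force": 50}}

```text
t: 22.3
tool_pos: [523.9, -260.7, 21.9]
eef_rot: [-2.402, -2.021, 0.002]
wrist_force: [-6.6, 2.4, 6.0]
gripper_width: 55.1
```

```bash
python3 -c "
from plant import arm; from h import *
rep(arm.state())"
```

```text
t 22.3 tcp [ 523.9 -260.7   21.9] yaw 1.399 tilt -1.0 F [-6.6  2.4  6. ] w 55.1
```

Emit:
{"name": "carry_out", "arguments": {"series": [[[0, -0.5, -2], 0], [[0, 0, -4], 0], [[0, 0, -8], 0], [[0, 0, -12], 0], [[0, 0, -16], 0], [[0, 0, -20], 0], [[0, 0, -20], 0], [[0, 0, -16], 0], [[0, 0, -8], 0], [[0, 0, -4], 0]]}}

```text
t: 23.13
tool_pos: [525.1, -261.1, 133.7]
eef_rot: [2.401, 2.021, 0.002]
wrist_force: [-0.0, -0.4, -2.9]
gripper_width: 55.0
```

Emit:
{"name": "carry_out", "arguments": {"series": [[[6, -2, 0], 0], [[12, -4, 0], 0], [[18, -5, 0], 0], [[22, -6, 0], 0], [[25, -7, 0], 0], [[25, -7, 0], 0], [[25, -7, 0], 0], [[25, -7, 0], 0], [[25, -7, 0], 0], [[22, -6, 0], -0.04], [[22, -5, 0], -0.06], [[22, 0, 0], -0.06], [[22, 3, 0], -0.06], [[22, 4, 0], -0.06], [[20, 4, 0], -0.053], [[15, 4, 0], 0], [[10, 4, 0], 0], [[5, 4, 0], 0], [[0, 0, 0], 0]]}}

```text
t: 24.72
tool_pos: [516.4, 92.6, 130.5]
eef_rot: [-2.033, -2.394, 0.001]
wrist_force: [-0.1, 0.1, -3.2]
gripper_width: 55.4
```

```bash
python3 -c "
from plant import arm; from h import *
rep(arm.state(),[544.8,224.6,100],.161+np.pi/2)"
```

```text
t 24.72 tcp [516.4  92.6 130.5] yaw 1.7335 tilt -1.0 F [-0.1  0.1 -3.2] w 55.4
shift [125.7  49.4  30.4]
turn 0.0017
```

Emit:
{"name": "carry_out", "arguments": {"series": [[[10, 4, 0], 0], [[20, 8, 0], 0], [[25, 10, 0], 0], [[25, 10, 0], 0], [[22, 8.5, 0], 0], [[13, 5, 0], 0], [[7, 3, 0], 0], [[3.7, 0.9, 10], 0], [[0, 0, 12], 0], [[0, 0, 10], 0], [[0, 0, 6], 0], [[0, 0, 2.5], 0], [[0, 0, 0], 0], [[0, 0, 0], 0]]}}

```text
t: 25.88
tool_pos: [545.4, 223.2, 90.8]
eef_rot: [2.036, 2.393, 0.0]
wrist_force: [0.3, 0.3, -3.1]
gripper_width: 55.1
```

```bash
python3 -c "
from plant import arm,viewer; from h import *
rep(arm.state(),[544.8,224.6,90],.161+np.pi/2)
d=viewer.read_camera('top');s=viewer.read_camera('scene')
a=cv2.resize(d['frame'][180:310,50:210],None,fx=4.5,fy=4.5,interpolation=cv2.INTER_CUBIC)[:,:400]
crop(s,300,100,120,90,6.5,'pics/c9.png'); crop(d,60,185,140,110,5,'pics/c10.png')"
```

```text
t 25.88 tcp [545.4 223.2  90.8] yaw 1.7317 tilt -1.0 F [ 0.3  0.3 -3.1] w 55.1
shift [ 1.5 -0.3  0.8]
turn -0.0001
```

View pics/c9.png

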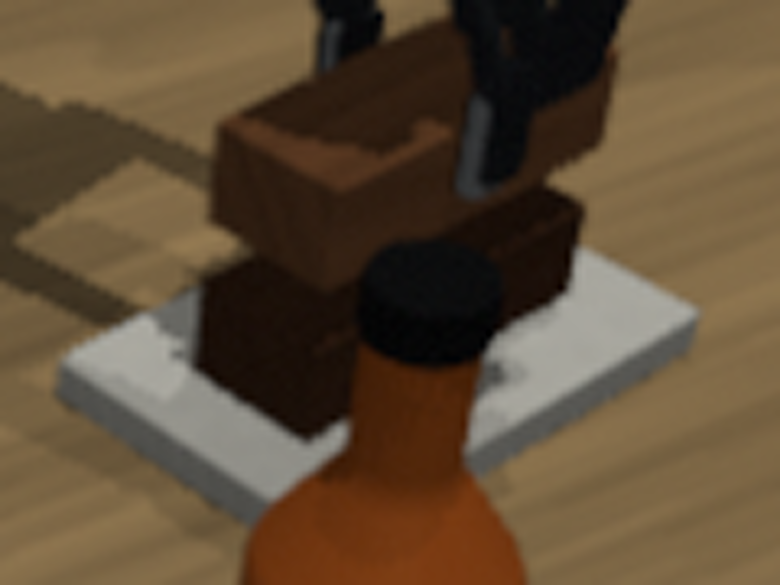

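The held block at (335,190) hangs above the dark half, roughly aligned. The flask cap at (430,300) hides part of the near face. I'll lower to a few mm and compare edges in both views.

Emit:
{"name": "carry_out", "arguments": {"series": [[[0.3, 0, 4], 0], [[0.4, 0, 5], 0], [[0, 0, 4], 0], [[0, 0, 2.5], 0], [[0, 0, 1.5], 0], [[0, 0, 0], 0], [[0, 0, 0], 0]]}}

```text
t: 26.57
tool_pos: [545.1, 224.2, 73.6]
eef_rot: [2.035, 2.393, -0.0]
wrist_force: [-0.2, -0.1, -3.6]
gripper_width: 55.1
```

```bash
python3 -c "
from plant import arm,viewer; from h import *
rep(arm.state(),[544.8,224.6,68],.161+np.pi/2)
d=viewer.read_camera('top');s=viewer.read_camera('scene')
a=cv2.resize(d['frame'][200:290,75:190],None,fx=4,fy=4,interpolation=cv2.INTER_CUBIC)
b=cv2.resize(s['frame'][110:175,320:410],None,fx=8,fy=8,interpolation=cv2.INTER_CUBIC)
b=b[:, :]; c=np.zeros((600,800,3),np.uint8)
b=cv2.convertScaleAbs(cv2.resize(s['frame'][110:172,325:405],None,fx=4.25,fy=4.25,interpolation=cv2.INTER_CUBIC),alpha=1.8)
a=cv2.convertScaleAbs(a,alpha=1.8)
c[:a.shape[0],:a.shape[1]]=a; c[-b.shape[0]:,-b.shape[1]:]=b; print(a.shape,b.shape)
cv2.imwrite('pics/c11.png',c); cv2.imwrite('pics/tf.png',d['frame']); cv2.imwrite('pics/sf.png',s['frame'])"
```

```text
t 26.57 tcp [545.1 224.2  73.6] yaw 1.7323 tilt -1.0 F [-0.2 -0.1 -3.6] w 55.1
shift [ 0.4 -0.2  5.6]
turn 0.0005
(360, 460, 3) (264, 340, 3)
```

View pics/c11.png

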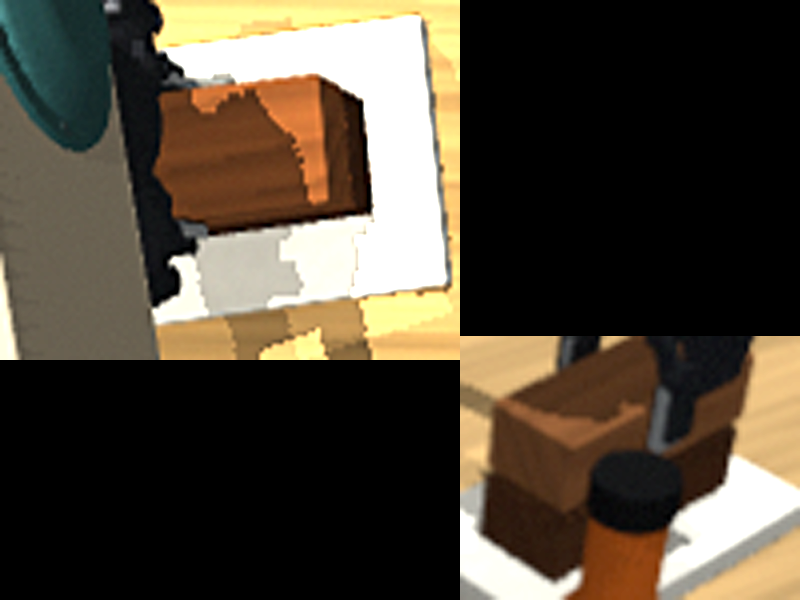

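Both views show the block a few mm above the dark half. In the scene view the loose block's right edge at (745,418) overhangs the fixed half's at (735,428), and the left edge at (490,468) sits inside (484,478). I'll measure those edges numerically.

Run:
```python
import cv2,numpy as np
g=cv2.cvtColor(cv2.imread('pics/sf.png'),cv2.COLOR_BGR2GRAY).astype(int)
for r in range(124,160,2): print(r,"L",g[r,324:342])
for r in range(112,150,2): print(r,"R",g[r,380:400])
t=cv2.cvtColor(cv2.imread('pics/tf.png'),cv2.COLOR_BGR2GRAY).astype(int)
for r in range(214,260,4): print(r,"T",t[r,148:172])
for c in range(124,172,6): print(c,"Ttop",t[214:232,c],"bot",t[244:264,c])
```

```text
124 L [64 66 65 65 65 64 65 64 80 87 87 73 54 37 31 31 30 32]
126 L [94 86 72 64 66 67 69 69 60 48 47 51 54 57 61 53 49 39]
128 L [111 113 114 114 101  93  78  69  53  36  31  30  37  49  55  58  58  57]
130 L [110 110 109 110 111 111 110 110  72  33  32  31  29  33  32  33  39  48]
132 L [110 109 109 109 108 108 108 100  64  33  32  31  31  30  31  31  32  31]
134 L [109 107 107 108 107 109 110  98  60  32  32  32  31  31  30  32  32  30]
136 L [105 109 112 114 117 119 121  95  53  31  30  32  33  31  30  31  33  32]
138 L [106 107 114 116 120 121 119  84  42  33  30  32  33  31  30  29  31  32]
140 L [105 103 102 101 101 100 105  86  52  34  32  29  32  31  31  28  30  33]
142 L [101 101 101 102 102  89  64  47  35  24  26  27  30  33  32  30  29  31]
144 L [110 104  99  98  93  96  73  36  19  17  16  18  17  23  26  31  31  29]
146 L [109 110 107 103 102 102  68  26  18  17  15  17  18  18  17  19  23  25]
148 L [105 103 103 103 102 103  65  23  16  17  17  16  17  16  18  21  20  19]
150 L [150 117 103 102 103  94  56  17  18  17  16  17  16  15  17  16  18  16]
152 L [165 166 1
[... 3914 characters left out ...]
11 111 110
 110 111]
148 Ttop [204 205 207 217 148  78  67  71  71  68  72  76  77  79  82  82  82  80] bot [ 41  40  37  34  38  40  42  35  31  30  15   3 105 147 145 143 142 142
 145 147]
154 Ttop [204 203 205 216 117  50  59  66  66  67  72  77  82  86  88  86  86  86] bot [ 75  69  68  75  79  83  63  36  27  16   3  99 147 148 146 145 145 146
 146 146]
160 Ttop [204 204 204 204 204 208 217 184  66  10  20  23  28  29  32  34  34  29] bot [ 31  29  28  28  28  31  30  33  23   4  58 141 146 144 145 146 148 148
 147 147]
166 Ttop [202 203 203 202 202 202 203 202 203 209 213 221 226 231 181 166 114 100] bot [  4   4   8   8  10  10   9   9   2  58 146 151 143 138 130 218 230 228
 228 229]
```

Run:
```python
from plant import viewer
from h import *
d=viewer.read_camera('top'); a=.161; X=np.array([np.cos(a),np.sin(a)]);Y=np.array([-X[1],X[0]])
def L(n,p,z):
    w=onplane(d,np.array(p),z); print(n,"z",z,"X",(w@X).round(1),"Y",(w@Y).round(1), "mean",(w@X).mean().round(2),(w@Y).mean().round(2))
print("tcp", np.array([545.1,224.2])@X,np.array([545.1,224.2])@Y)
for z in (103,105): 
    L("loose -y edge",[(155.2,230),(155.7,238),(156.3,242),(156.6,246)],z)
    L("loose +x edge",[(142,219.2),(148,218.05),(154,217.5)],z); L("loose -x edge",[(148,251),(154,250.2)],z)
L("fixed -y bottom",[(166,230),(166.8,238),(167.1,242),(167.6,246)],18)
L("fixed -x bottom",[(136,257.4),(142,256.6),(148,255.6),(154,254.6),(160,253.7)],18)
# fixed half edges before placing, from first picture
g=cv2.cvtColor(cv2.imread('pics/top0.png'),cv2.COLOR_BGR2GRAY).astype(int)
for c in (90,105,120,135,150): print(c,"top",g[220:236,c].tolist(),"bot",g[252:268,c].tolist())
for r in (228,236,244,250): print(r,"left",g[r,78:92].tolist(),"right",g[r,156:172].tolist())
```

```text
tcp 573.9909391427171 133.91807862294624
loose -y edge z 103 X [581.4 567.7 560.8 554.1] Y [65.  65.4 64.9 65. ] mean 566.0 65.08
loose +x edge z 103 X [602.8 603.4 603. ] Y [85.5 75.3 65.2] mean 603.07 75.32
loose -x edge z 103 X [547.7 547.6] Y [79.9 69.9] mean 547.64 74.91
loose -y edge z 105 X [581.1 567.5 560.6 553.9] Y [64.5 64.9 64.4 64.5] mean 565.76 64.59
loose +x edge z 105 X [602.4 603.1 602.7] Y [84.9 74.8 64.7] mean 602.72 74.8
loose -x edge z 105 X [547.5 547.4] Y [79.4 69.4] mean 547.45 74.39
fixed -y bottom z 18 X [590.8 575.4 567.7 560. ] Y [65.6 65.5 65.6 65.4] mean 573.47 65.51
fixed -x bottom z 18 X [546.7 546.6 547.  547.3 547.4] Y [125.8 114.6 103.3  92.1  80.8] mean 546.99 103.32
90 top [215, 216, 215, 214, 213, 215, 215, 215, 215, 218, 233, 126, 36, 32, 35, 36] bot [43, 41, 39, 41, 43, 45, 44, 43, 41, 38, 3, 92, 214, 220, 216, 214]
105 top [215, 216, 216, 215, 215, 215, 216, 220, 236, 124, 33, 32, 37, 37, 40, 43] bot [42, 41, 46, 46, 44, 41, 42, 42, 15, 1, 130, 133, 213, 223, 218, 215]
120 top [215, 214, 215, 215, 216, 219, 235, 126, 35, 33, 38, 39, 41, 45, 44
[... 288 characters left out ...]
46, 46, 40, 42, 44, 45, 45] bot [47, 43, 12, 19, 135, 137, 119, 209, 220, 216, 217, 217, 218, 218, 217, 217]
228 left [214, 213, 214, 214, 215, 215, 214, 215, 215, 215, 215, 215, 215, 216] right [46, 47, 47, 48, 52, 26, 13, 13, 9, 0, 172, 203, 193, 218, 218, 217]
236 left [215, 214, 215, 219, 238, 81, 28, 34, 37, 37, 38, 38, 38, 39] right [46, 46, 46, 46, 47, 46, 15, 14, 13, 7, 0, 221, 204, 220, 219, 217]
244 left [216, 215, 215, 218, 227, 178, 38, 33, 40, 41, 41, 40, 40, 41] right [45, 44, 45, 44, 45, 46, 42, 14, 13, 13, 3, 31, 221, 205, 197, 219]
250 left [217, 214, 214, 214, 219, 240, 50, 37, 46, 48, 46, 47, 46, 45] right [45, 44, 45, 46, 47, 47, 49, 32, 14, 14, 10, 0, 162, 211, 200, 220]
```

```bash
cat > m.py <<'E'
from plant import viewer
from h import *
d=viewer.read_camera('top'); s=viewer.read_camera('scene'); a=.161; X=np.array([np.cos(a),np.sin(a)]);Y=np.array([-X[1],X[0]])
def L(n,p,z):
    w=onplane(d,np.array(p),z); sx,sy=np.polyfit(w@Y,w@X,1)[0],np.polyfit(w@X,w@Y,1)[0]; print(n,"X %.2f Y %.2f"%((w@X).mean(),(w@Y).mean()),"dyaw %.4f"%(-sx if np.ptp(w@Y)>np.ptp(w@X) else sy))
L("fix +x",[(90,230.93),(105,228.95),(120,226.95),(135,224.95),(150,222.8)],58)
L("fix -x",[(105,259.5),(120,257.5),(135,255.5),(150,253.5)],58)
L("fix -y",[(160.7,228),(161.5,236),(162.5,244),(162.9,250)],58)
L("fix +y",[(82.7,236),(83.4,244),(83.7,250)],58)
def edge(n,x,y,c,pts,z0,z1):
    P=c+X*x+Y*y; q=project(s,[[*P,z0],[*P,z1]])
    r=np.array(pts,float); col=np.interp(r[:,0],sorted(q[:,1]),q[np.argsort(q[:,1]),0])
    k=project(s,[[*(P+X),z0],[*(P+Y),z0]])-q[0]
    print(n,"meas-pred",(r[:,1]-col).round(2),"rows",q[:,1].round(1),"px per mm X,Y",k[:,0].round(3))
c=545*0+X*575.0+Y*135.0
edge("fixed L",-28,-70,c,[(144,330.4),(146,330.24),(148,330.17),(150,329.95),(152,329.8)],18,58)
edge("loose L",-28,-70,c,[(130,332),(132,331.83),(134,331.75),(136,331.5),(138,331.2)],64,104)
edge("fixed R",28,70,c,[(134,389.05),(136,388.55),(138,387.8),(140,387.4),(142,387.2),(144,386.55)],18,58)
edge("loose R",28,70,c,[(118,392.9),(120,392.5),(122,392.05),(124,391.7),(126,391.4),(128,390.8)],64,104)
E
python3 m.py
```

```text
fix +x X 601.87 Y 137.80 dyaw 0.0038
fix -x X 547.04 Y 128.50 dyaw -0.0029
fix -y X 569.12 Y 65.67 dyaw 0.0127
fix +y X 581.07 Y 204.14 dyaw 0.0161
fixed L meas-pred [-0.73 -0.69 -0.56 -0.59 -0.54] rows [156.6 142.1] px per mm X,Y [0.308 0.311]
loose L meas-pred [-0.5  -0.48 -0.36 -0.41 -0.52] rows [139.8 124.3] px per mm X,Y [0.319 0.32 ]
fixed R meas-pred [-1.84 -1.91 -2.24 -2.22 -1.99 -2.22] rows [145.  130.6] px per mm X,Y [0.331 0.272]
loose R meas-pred [-1.37 -1.35 -1.38 -1.3  -1.18 -1.36] rows [128.4 113.1] px per mm X,Y [0.344 0.279]
```

Emit:
{"name": "carry_out", "arguments": {"series": [[[0, -0.5, 1.5], 0], [[0, 0, 1], 0], [[0, 0, 1], 0], [[0, 0, 0.5], 0], [[0, 0, 0], 0], [[0, 0, 0], 0], [[0, 0, 0], 0]]}}

```text
t: 27.4
tool_pos: [544.6, 224.2, 69.7]
eef_rot: [2.035, 2.393, 0.0]
wrist_force: [0.6, 0.2, -3.0]
gripper_width: 55.1
```

```bash
cat > e.py <<'E'
from plant import arm,viewer
from h import *
import sys
rep(arm.state())
fr=[viewer.read_camera('scene') for _ in range(3)]; s=fr[0]; g=np.mean([cv2.cvtColor(f["frame"],cv2.COLOR_BGR2GRAY).astype(float) for f in fr],0)
a=.161; X=np.array([np.cos(a),np.sin(a)]);Y=np.array([-X[1],X[0]]); c=X*574.6+Y*134.8; zb=float(sys.argv[1])
def cross(r,guess,sign):   # dark/bright crossing nearest the guess; sign +1: bright to the right
    k=np.arange(int(guess)-7,int(guess)+8); v=g[r,k]; 
    lo=np.median(v[:5] if sign>0 else v[-5:]); hi=np.median(v[-4:] if sign>0 else v[:4]); m=(lo+hi)/2; b=v>m
    i=[i for i in range(len(k)-1) if b[i]!=b[i+1] and (b[i+1]==(sign>0))]
    return min((k[j]+(m-v[j])/(v[j+1]-v[j]) for j in i),key=lambda u:abs(u-guess)) if i else np.nan
for n,x,y,sg,off in (("L",-28,-70,-1,-.6),("R",28,70,1,-1.6)):
    P=c+X*x+Y*y; q=project(s,[[*P,z] for z in (18,58,zb,zb+40)]); o=np.argsort(q[:,1]); k=project(s,[[*(P+X),58],[*(P+Y),58]])-q[1]
    for m,hi,lo in (("fixed",q[1,1],q[0,1]),("loose",q[3,1],q[2,1])):
        rr=range(int(hi)+3,int(lo)-1); e=[cross(r,np.interp(r,q[o,1],q[o,0])+off,sg)-np.interp(r,q[o,1],q[o,0]) for r in rr]
        print(n,m,"rows %d-%d"%(rr[0],rr[-1]),np.round(e,2),"median %.2f"%np.nanmedian(e),"px/mm",k[:,0].round(2))
E
python3 e.py 60; python3 - <<'E'
E
```

```text
t 27.4 tcp [544.6 224.2  69.7] yaw 1.7323 tilt -1.0 F [ 0.6  0.2 -3. ] w 55.1
L fixed rows 145-154 [-0.69 -0.68 -0.47 -0.5  -0.77 -1.15 -1.48 -1.23 -1.22 -1.29] median -0.96 px/mm [0.32 0.32]
L loose rows 128-139 [-3.   -1.   -0.47 -0.56 -0.44 -0.43 -0.45 -0.4  -0.38 -0.27 -0.25 -0.4 ] median -0.44 px/mm [0.32 0.32]
R fixed rows 133-142 [-1.38 -1.55 -1.72 -1.71 -1.69 -2.19 -2.13 -1.79 -1.67 -1.51] median -1.70 px/mm [0.34 0.28]
R loose rows 117-127 [-1.68 -1.55 -1.51 -1.55 -1.74 -1.68 -1.49 -1.26 -1.16 -1.31 -1.48] median -1.51 px/mm [0.34 0.28]
```

Emit:
{"name": "carry_out", "arguments": {"series": [[[0, -0.2, 0.5], 0], [[0, 0, 0.5], 0], [[0, 0, 0.5], 0], [[0, 0, 0], 0], [[0, 0, 0], 0]]}}

```text
t: 27.97
tool_pos: [544.4, 224.1, 68.1]
eef_rot: [2.035, 2.393, -0.0]
wrist_force: [0.5, 0.3, -2.7]
gripper_width: 55.0
```

Emit:
{"name": "carry_out", "arguments": {"series": [[[0, 0, 0.4], 0], [[0, 0, 0.4], 0], [[0, 0, 0], 0], [[0, 0, 0], 0]]}}

```text
t: 28.3
tool_pos: [544.5, 224.2, 67.9]
eef_rot: [2.035, 2.393, 0.0]
wrist_force: [-3.1, -1.4, 3.1]
gripper_width: 55.4
```

In contact (vertical force went from -2.7 to +3.1 N). I'll check flushness in both cameras before releasing.

```bash
python3 e.py 58
python3 - <<'E'
from plant import viewer
from h import *
fr=[viewer.read_camera('top') for _ in range(3)]; d=fr[0]; g=np.mean([cv2.cvtColor(f["frame"],cv2.COLOR_BGR2GRAY).astype(float) for f in fr],0).round().astype(int)
for r in range(226,250,4): print(r,g[r,148:170].tolist())
for c in (140,144,148,152): print(c,g[212:226,c].tolist(),g[244:262,c].tolist())
E
```

```text
t 28.3 tcp [544.5 224.2  67.9] yaw 1.7323 tilt -1.0 F [-3.1 -1.4  3.1] w 55.4
L fixed rows 145-154 [-0.76 -0.67 -0.48 -0.51 -0.78 -1.14 -1.47 -1.24 -1.22 -1.3 ] median -0.96 px/mm [0.32 0.32]
L loose rows 129-140 [-1.39 -0.78 -0.55 -0.59 -0.58 -0.58 -0.54 -0.37 -0.34 -0.36 -0.52 -0.69] median -0.56 px/mm [0.32 0.32]
R fixed rows 133-142 [-1.35 -1.46 -1.65 -1.7  -1.69 -2.18 -2.13 -1.79 -1.67 -1.51] median -1.68 px/mm [0.34 0.28]
R loose rows 118-128 [-1.71 -1.6  -1.82 -1.86 -1.73 -1.55 -1.29 -1.36 -1.46 -1.47 -1.41] median -1.55 px/mm [0.34 0.28]
226 [75, 76, 76, 77, 79, 79, 82, 76, 29, 31, 32, 30, 29, 23, 13, 12, 6, 0, 227, 213, 205, 205]
230 [82, 82, 83, 83, 82, 83, 83, 87, 48, 27, 26, 26, 31, 33, 16, 15, 13, 1, 114, 218, 209, 205]
234 [85, 83, 82, 83, 83, 84, 84, 87, 73, 26, 26, 30, 32, 28, 15, 16, 15, 6, 7, 230, 214, 210]
238 [35, 29, 74, 73, 72, 72, 73, 76, 71, 25, 28, 28, 26, 30, 25, 14, 13, 9, 0, 186, 219, 211]
242 [40, 40, 37, 46, 83, 82, 82, 83, 86, 55, 27, 26, 29, 32, 28, 14, 15, 12, 2, 104, 226, 214]
246 [40, 39, 38, 34, 44, 74, 71, 66, 70, 60, 26, 30, 31, 30, 32, 18, 16, 14, 8, 1, 233, 216]
140 [204, 202, 201, 201, 202, 202, 203, 210, 144, 80, 68, 71, 38, 28] [41, 42, 41, 40, 34, 35, 38, 40, 39, 32, 33, 17, 4, 76, 112, 113, 111, 110]
144 [228, 231, 208, 200, 201, 201, 202, 214, 111, 65, 69, 70, 68, 69] [42, 42, 41, 36, 34, 37, 40, 41, 37, 33, 28, 11, 48, 111, 117, 111, 107, 106]
148 [204, 199, 204, 205, 206, 207, 217, 147, 80, 67, 69, 71, 68, 72] [42, 41, 40, 34, 35, 39, 40, 40, 32, 33, 16, 3, 107, 112, 139, 145, 143, 143]
152 [200, 204, 205, 205, 204, 207, 220, 114, 65, 70, 71, 70, 71, 75] [86, 85, 44, 27, 32, 37, 39, 36, 32, 27, 8, 46, 105, 145, 148, 146, 145, 146]
```

Run:
```python
from plant import viewer
from h import *
d=viewer.read_camera('top'); a=.161; X=np.array([np.cos(a),np.sin(a)]);Y=np.array([-X[1],X[0]])
def L(n,p,z):
    w=onplane(d,np.array(p),z); print(n,(w@X).round(2),(w@Y).round(2),"mean %.2f %.2f"%((w@X).mean(),(w@Y).mean()))
L("loose -y",[(155.45,226),(155.8,230),(156.4,234),(156.4,238),(157.0,242),(157.1,246)],98)
L("fixed -y bottom",[(166,230),(166.8,238),(167.1,242),(167.6,246)],18)
L("fixed -y top(first)",[(160.8,228),(161.5,236),(162.4,244),(163.05,250)],58)
L("loose +x",[(140,220.05),(144,219.75),(148,219.05),(152,218.75)],98)
L("loose -x",[(144,252.4),(148,252.0)],98)
L("loose bottom/fixed top -x",[(140,254.6),(144,254.5),(148,253.6),(152,253.4)],58)
```

```text
loose -y [588.9  581.96 574.99 568.18 561.25 554.46] [65.23 65.24 64.82 65.41 65.   65.41] mean 571.62 65.19
fixed -y bottom [590.84 575.36 567.69 559.99] [65.59 65.48 65.61 65.37] mean 573.47 65.51
fixed -y top(first) [590.12 575.47 560.87 549.99] [65.78 65.82 65.51 65.32] mean 569.11 65.61
loose +x [602.65 602.26 602.57 602.18] [90.33 83.57 76.75 69.97] mean 602.42 80.15
loose -x [546.68 546.44] [88.06 81.38] mean 546.56 84.72
loose bottom/fixed top -x [547.39 546.6  547.23 546.61] [106.48  99.46  92.32  85.27] mean 546.96 95.89
```

Flush within about 0.5 mm on every measurable edge, so I'm releasing.

Emit:
{"name": "carry_out", "arguments": {"series": [[[0, 0, 0], 0], [[0, 0, 0], 0], [[0, 0, 0], 0], [[0, 0, 0], 0], [[0, 0, 0], 0], [[0, 0, 0], 0], [[0, 0, 0], 0], [[0, 0, 0], 0]], "fingers": 1}}

```text
t: 29.32
tool_pos: [544.4, 224.2, 67.3]
eef_rot: [2.035, 2.393, 0.0]
wrist_force: [-0.0, 0.3, -0.4]
gripper_width: 85.5
```

Emit:
{"name": "carry_out", "arguments": {"series": [[[0, 0, -4], 0], [[0, 0, -10], 0], [[0, 0, -20], 0], [[0, 0, -25], 0], [[0, 0, -25], 0], [[0, 0, -20], 0], [[0, -10, -10], 0], [[0, -20, 0], 0], [[0, -25, 0], 0], [[0, -25, 0], 0], [[0, -25, 0], 0], [[0, -20, 0], 0], [[0, -10, 0], 0], [[0, 0, 0], 0]]}}

```text
t: 30.48
tool_pos: [410.1, 202.5, 182.8]
eef_rot: [2.034, 2.393, 0.003]
wrist_force: [0.3, -0.6, -0.6]
gripper_width: 85.5
```

```bash
python3 e.py 58
python3 - <<'E'
from plant import viewer
from h import *
d=viewer.read_camera('top');s=viewer.read_camera('scene')
a=cv2.resize(d['frame'],None,fx=.75,fy=.75,interpolation=cv2.INTER_AREA)
b=cv2.convertScaleAbs(cv2.resize(s['frame'][105:170,325:410],None,fx=4.4,fy=4.4,interpolation=cv2.INTER_CUBIC),alpha=1.8)
t=cv2.convertScaleAbs(cv2.resize(d['frame'][200:290,75:190],None,fx=3.3,fy=3.3,interpolation=cv2.INTER_CUBIC),alpha=1.8)
c=np.zeros((600,800,3),np.uint8); c[:a.shape[0],:a.shape[1]]=a; c[600-b.shape[0]+0:,426:426+b.shape[1]]=b[:, :374]; c[:t.shape[0],421:421+t.shape[1]]=t[:,:379]
cv2.imwrite('pics/c12.png',c)
E
```

```text
t 30.48 tcp [410.1 202.5 182.8] yaw 1.733 tilt -1.0 F [ 0.3 -0.6 -0.6] w 85.5
L fixed rows 145-154 [-0.21 -0.35 -0.39 -0.36 -0.33 -0.36 -0.45 -0.34 -0.59 -1.29] median -0.36 px/mm [0.32 0.32]
L loose rows 129-140 [-0.79 -0.38  0.14  0.22  0.37  0.24 -0.28 -0.25 -0.45 -4.56 -4.81 -3.43] median -0.33 px/mm [0.32 0.32]
R fixed rows 133-142 [-1.36 -1.43 -1.66 -1.7  -1.7  -2.18 -2.13 -1.79 -1.67 -1.51] median -1.68 px/mm [0.34 0.28]
R loose rows 118-128 [-1.13 -1.04 -1.33 -1.58 -1.48 -1.42 -1.26 -1.32 -1.47 -1.47 -1.41] median -1.41 px/mm [0.34 0.28]
```

View pics/c12.png

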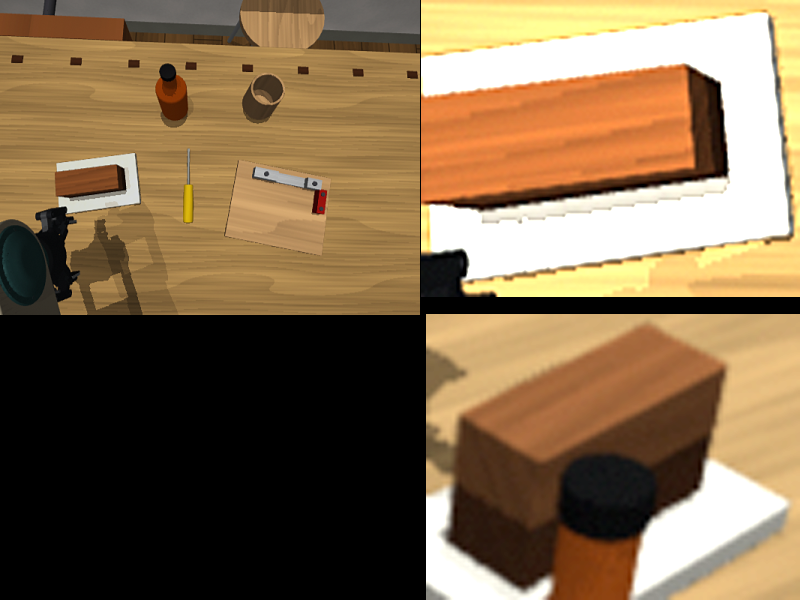

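The block sits on the dark half with continuous edges (corner line at about (455,500)), and the bystanders haven't moved. One more numerical check, comparing the loose top with the earlier fixed-top measurement.

Run:
```python
from plant import viewer
from h import *
d=viewer.read_camera('top'); hs=cv2.cvtColor(d["frame"],cv2.COLOR_BGR2HSV).astype(int); H,S,V=hs[...,0],hs[...,1],hs[...,2]
m=np.zeros(H.shape,bool); m[195:275,60:200]=1
print(rect(d,m&(H>5)&(S>150)&(V>85)&(V<170),98))
g=hs[...,2]
for c in (85,100,120,140): print(c,g[210:234,c].tolist(),g[248:272,c].tolist())
for r in (228,236,244): print(r,g[r,68:84].tolist(),g[r,150:164].tolist())
```

```text
(array([545.44732108, 224.97733612]), np.float64(0.15304894688768877), 7419.782899477985, array([140.38509367,  55.83972636]))
85 [173, 168, 164, 173, 174, 154, 200, 220, 218, 217, 216, 217, 216, 217, 217, 220, 229, 159, 129, 130, 128, 128, 132, 132] [130, 127, 118, 120, 122, 129, 131, 126, 125, 128, 136, 128, 66, 35, 22, 221, 227, 217, 215, 216, 215, 214, 216, 216]
100 [178, 175, 166, 167, 198, 220, 218, 217, 217, 217, 217, 217, 217, 219, 229, 158, 125, 129, 128, 126, 131, 133, 126, 115] [120, 123, 127, 130, 130, 124, 126, 131, 136, 133, 71, 44, 43, 20, 20, 132, 143, 135, 126, 212, 221, 215, 216, 216]
120 [183, 170, 215, 221, 217, 217, 218, 217, 218, 217, 217, 219, 234, 143, 122, 129, 130, 119, 114, 117, 120, 121, 124, 128] [131, 128, 125, 122, 132, 130, 132, 111, 55, 45, 21, 0, 136, 144, 137, 134, 125, 215, 223, 218, 217, 217, 217, 216]
140 [223, 219, 218, 218, 218, 218, 217, 219, 220, 229, 161, 125, 117, 114, 115, 114, 120, 125, 128, 130, 134, 134, 134, 132] [111, 114, 124, 134, 124, 57, 42, 30, 7, 97, 141, 141, 137, 129, 214, 226, 220, 218, 217, 217, 218, 220, 203, 199]
228 [178, 181, 181, 183, 185, 186, 192, 144, 195, 160, 176, 151, 161, 151, 142, 130] [134, 135, 138, 139, 142, 142, 57, 42, 42, 40, 41, 39, 23, 23]
236 [173, 174, 174, 175, 181, 125, 129, 129, 128, 127, 127, 126, 125, 124, 123, 120] [121, 121, 119, 119, 119, 125, 111, 35, 40, 45, 39, 43, 30, 23]
244 [161, 162, 161, 164, 166, 126, 129, 128, 132, 132, 134, 134, 134, 136, 138, 138] [135, 135, 136, 136, 136, 133, 137, 94, 35, 39, 41, 46, 44, 20]
```

Run:
```python
from plant import viewer
from h import *
d=viewer.read_camera('top'); a=.161; X=np.array([np.cos(a),np.sin(a)]);Y=np.array([-X[1],X[0]])
def L(n,p,z):
    w=onplane(d,np.array(p),z); w0=w@X; print(n,w0.round(2),"yaw %.4f"%(a-np.polyfit(w@Y,w0,1)[0]))
L("loose +x",[(85,226.7),(100,224.7),(120,222.6),(140,219.75)],98)
L("loose -x",[(85,259.65),(100,257.75),(120,255.4),(140,252.6)],98)
L("fixed +x",[(90,230.93),(105,228.95),(120,226.95),(135,224.95),(150,222.8)],58)
L("fixed -x",[(105,259.5),(120,257.5),(135,255.5),(150,253.5)],58)
```

```text
loose +x [603.57 603.64 602.76 603.17] yaw 0.1543
loose -x [547.96 547.73 547.12 547.26] yaw 0.1522
fixed +x [601.74 601.75 601.81 601.86 602.19] yaw 0.1648
fixed -x [547.15 547.07 547.   546.92] yaw 0.1581
```

```bash
python3 -c "
from plant import job; print(job.close_job())"
```

```text
the job is handed in; nothing more can be done
None
```

The loose half is on the fixed dark half, roughly flush, and the job was handed in at about 31 s of the 59 s allowed.

- **Squaring:** I pushed the block slowly against the end stop and the fence, then re-seated it once on each. The final contacts read 8 N at the stop and 11 N at the fence, with a peak of about 14 N sideways. The top view before the grip showed no gap at either face.
- **Placing:** I gripped it over the notch, lifted it clear and carried it over. I lowered it still held until the vertical force changed sign (about 6 N), then opened the gripper and backed off.
- **Last checks:** The edges look continuous in both views.
    - **Scene view:** the right edge of the block is about 0.3 px out, roughly 1 mm. The left edge was noisy after release.
    - **Top view:** the centre measured the same way before and after differs by about 0.6 mm in x and 0.3 mm in y. The edge measurements put it up to about 1 mm over towards +x.
    - **Disagreement:** after release the top view put the loose half's yaw about 0.008 to 0.011 rad below the fixed half's, about 0.6 to 0.8 mm at the ends. Before release, with part of the block hidden, neither view showed a clear difference. I took this as close to measurement noise and did not nudge the block.
- **Bystanders:** The screwdriver, flask and tankard look unmoved, judged by eye in the final top view.

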